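# Sort out the mixed-up dust covers of the watch movement trays

### The job

The four clear dust covers have been put back on the wrong movement trays, so none of them fits. Put every cover on the tray whose raised white seat is its size (smallest cover on the smallest seat, and so on), down over the seat and resting flat on the black base; the cork pad is free for parking one on the way. Set the covers down gently without dropping or tipping any, and leave the blue blower where it stands.

Things in the scene. Friction and masses are not known exactly. Their poses are not given: they have to be found in the camera images.
- cover_small_knob (a point): Loose clear bell-shaped dust cover, smallest of four: 42 mm outside, 36 mm inside diameter, open below, bell 30 mm tall. Above it, on a 10 mm thick stem, a round wooden knob 20 mm across, 17 mm tall, to be gripped from above. This point: centre of the knob, on the cover's axis (z, up), 50 mm above the cover's lower edge, 20 mm above the bell's top, 8.5 mm below the knob's top.
- cover_medium_knob (a point): Loose clear bell-shaped dust cover, second smallest of four: 60 mm outside, 54 mm inside diameter, open below, bell 34 mm tall. Above it, on a 10 mm thick stem, a round wooden knob 20 mm across, 17 mm tall, to be gripped from above. This point: centre of the knob, on the cover's axis (z, up), 54 mm above the cover's lower edge, 20 mm above the bell's top, 8.5 mm below the knob's top.
- cover_large_knob (a point): Loose clear bell-shaped dust cover, second largest of four: 78 mm outside, 72 mm inside diameter, open below, bell 38 mm tall. Above it, on a 10 mm thick stem, a round wooden knob 20 mm across, 17 mm tall, to be gripped from above. This point: centre of the knob, on the cover's axis (z, up), 58 mm above the cover's lower edge, 20 mm above the bell's top, 8.5 mm below the knob's top.
- cover_xl_knob (a point): Loose clear bell-shaped dust cover, largest of four: 96 mm outside, 90 mm inside diameter, open below, bell 42 mm tall. Above it, on a 10 mm thick stem, a round wooden knob 20 mm across, 17 mm tall, to be gripped from above. This point: centre of the knob, on the cover's axis (z, up), 62 mm above the cover's lower edge, 20 mm above the bell's top, 8.5 mm below the knob's top.
- tray_small: Fixed movement tray: black disc 108 mm across, 6 mm thick; in its middle a white round seat 24 mm across, 6 mm higher, with a brass watch movement on it. Trays differ by seat: this is the smallest; the 42 mm cover goes over it (6 mm play all round) onto the black disc. Starts with a wrong cover: too small, standing up on the seat, or too big, on the disc. Origin: centre of the underside; z up.
- tray_medium: Fixed movement tray: black disc 108 mm across, 6 mm thick; in its middle a white round seat 42 mm across, 6 mm higher, with a brass watch movement on it. Trays differ by seat: this is the second smallest; the 60 mm cover goes over it (6 mm play all round) onto the black disc. Starts with a wrong cover: too small, standing up on the seat, or too big, on the disc. Origin: centre of the underside; z up.
- tray_large: Fixed movement tray: black disc 108 mm across, 6 mm thick; in its middle a white round seat 60 mm across, 6 mm higher, with a brass watch movement on it. Trays differ by seat: this is the second largest; the 78 mm cover goes over it (6 mm play all round) onto the black disc. Starts with a wrong cover: too small, standing up on the seat, or too big, on the disc. Origin: centre of the underside; z up.
- tray_xl: Fixed movement tray: black disc 108 mm across, 6 mm thick; in its middle a white round seat 78 mm across, 6 mm higher, with a brass watch movement on it. Trays differ by seat: this is the largest; the 96 mm cover goes over it (6 mm play all round) onto the black disc. Starts with a wrong cover: too small, standing up on the seat, or too big, on the disc. Origin: centre of the underside; z up.
- pad: Fixed flat round cork pad, 108 mm across and 4 mm thick, empty at the start: the free spot on which a cover can be parked. Origin: centre of its underside, on the bench, z up.
- blower: Bystander: loose blue rubber dust blower standing upright on its flat foot, 62 mm across, 104 mm tall with its nozzle; it stands to the robot's right of the work. Origin: centre of its foot.
Things that resemble listed ones, but are neither listed nor needed, are in the scene too. What is shaped like the part that bears cover_small_knob but purple is not meant. What is shaped like the part that bears cover_xl_knob but pink is not meant.

How it is judged:
By the outcome, as a careful person would: the job done as asked, in the order asked, and still so for the second after the job is handed in, with the robot touching nothing.
It also fails if it takes over 120 s, if anything falls off the work surface, if the arm or the gripper's body presses on something with over 40 N, if the wrist force passes 120 N, or if a joint passes its speed limit or range.

### The arm

A 6-joint arm with a two-finger parallel gripper is mounted at the origin on the work surface. World frame = base frame: x ahead of the robot, y to its left, z up, the work surface at z = 0. Lengths are in m, angles in rad, forces in N, time in s.
With the tool pointing down it reaches from about 0.35 to 0.95 m from the base axis. Payload 17.4 kg.
Tool frame: the origin (TCP) lies at the very end of the fingers, on their centre line; the grasp point (between the pads) lies 19 mm behind it; z points along the fingers, y is the line along which they close (so a half turn about z gives the same grasp; the last joint's range is limited). The gripper opens to 93 mm and grips with 3 to 60 N. Pads are 15 mm wide; open, the fingers measure 128 mm over their backs; the gripper's body (75 mm by 188 mm) begins 65 mm behind the grasp point.
Start: joints at [1.18, 0.116, 1.442, -0, 1.584, -0.038], TCP at [0.233, 0.633, 0.219] pointing down, gripper open.
Joint ranges: [-2.83, 2.83], [-0.83, 2.19], [0.07, 2.5], [-1.14, 4.28], [0.01, 3], [-2.97, 2.97]. Speed limits (rad/s): [1.89, 1.89, 2.22, 3.14, 3.14, 3.14].

### API

Orientations are given as a unit quaternion [w, x, y, z].
In Python, from workcell import reach, move_linear, move_j, gripper_open, clamp, sleep, ik, observe, snapshot, camera_info, Unreachable, close_job gives the robot as it stands. Calls block until the motion is done:
- reach(position, orientation): joint-space move of the TCP to a pose.
- move_linear(position, ori=None, velocity=0.15): straight line of the TCP; ori=None keeps the orientation; velocity is the mean speed in m/s.
- move_j(angles): joint-space move.
- gripper_open() and clamp(squeeze=None): open the fingers fully, or close them until they stop; squeeze is the grip in N (None keeps the last).
- sleep(seconds).
- ik(position, orientation): joint angles nearest the present ones, or None.
- observe(): the state.
- snapshot(name): name is "scene" or "top"; returns (picture, depth): 420x560x3 uint8, blue, green, red; 420x560 float32, m along the optical axis (not along the pixel's ray), 0 where there is no reading.
- camera_info(name): a dict with "fx", "fy", "cx", "cy" (pixels), "dist_coeffs" ([k1, k2, p1, p2, k3] as OpenCV has them; the pictures are not rectified), "extrinsics" (4x4, takes a point from world to camera coordinates). Camera axes: x right, y down, z forward; pixel columns grow to the right and rows downward; lengths in m; the calibration is good to about 2 mm. A picture is of the moment at which its call begins. camera_info takes no time and is no camera call.
A pose or a line that the arm cannot do raises Unreachable and nothing moves.
- close_job(): hands the job in; it is judged then, once.
The state is a dict: "time_s": time; "joint_positions": joint angles; "joint_velocities": joint speeds; "joint_efforts": joint torques, N m; "position": TCP position; "tcp_rot": TCP orientation; "contact_force": force on the tool from outside, world axes, zero at the start; "torque": the same for the moment, N m; "grip_width": finger opening in m; "grasp_force": force on a finger pad.
Only numpy, scipy, OpenCV 4.12 (cv2) and the standard library are available. Lean on these libraries where they do the work, as an engineer would, in place of code of your own. Each camera call takes 0.05 s, during which the arm holds its last target. There are 200 camera calls.

## Working session

There is one attempt and no reset: what is moved stays moved. The work goes in short steps, each a Python script; the robot and the scene stay as the last script left them, time stands still between calls to the robot, and variables do not carry over. Pictures are saved under pics/ and viewed, at most 14 in all, crops included, and the job is handed in when it is done.

```bash
mkdir -p pics; ls
python3 - <<'E'
from workcell import *
import cv2,numpy as np
for n in("scene","top"):
    p,d=snapshot(n); cv2.imwrite(f"pics/{n}0.png",p); np.save(f"{n}0.npy",d)
    c=camera_info(n); print(n,c["fx"],c["fy"],c["cx"],c["cy"],c["dist_coeffs"]); print(np.round(c["extrinsics"],3))
s=observe(); print(s["time_s"],s["position"],s["tcp_rot"],s["contact_force"],s["grip_width"])
E
```

```text
pics
scene 443.3509350813925 443.3509350813925 278.2721290910948 211.72410947750387 [0.04182624 0.         0.         0.         0.        ]
[[-0.754  0.656 -0.016  0.352]
 [ 0.423  0.466 -0.777 -0.181]
 [-0.502 -0.593 -0.629  1.425]
 [ 0.     0.     0.     1.   ]]
top 436.7988160960126 436.7988160960126 279.87275396985854 210.188518653675 [-0.02865602  0.          0.          0.          0.        ]
[[ 0.071 -0.997  0.006  0.026]
 [-0.975 -0.071 -0.209  0.518]
 [ 0.208  0.009 -0.978  1.216]
 [ 0.     0.     0.     1.   ]]
0.1 [0.23318975 0.63323713 0.21796163] [-1.22055064e-04  1.75513384e-01  9.84476905e-01 -5.10174205e-04] [-0.39645448  0.07615421 -0.05927234] 0.09323501433798977
```

View pics/scene0.png

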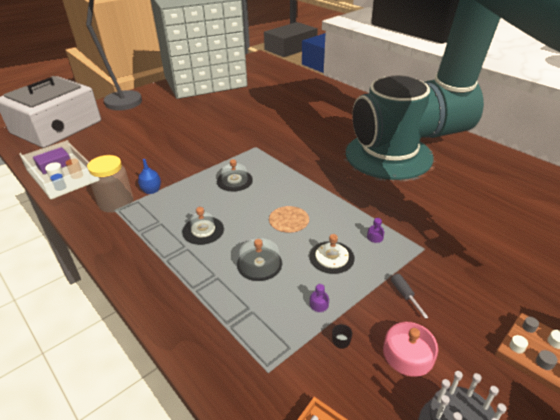

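View pics/top0.png

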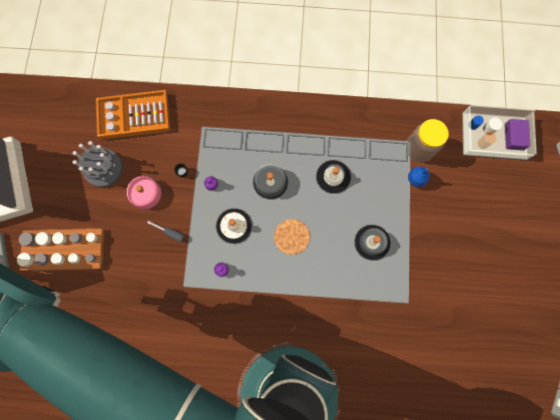

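The top view shows four trays at about (270,181), (334,176), (234,226) and (373,242). The pad is at (292,237) and the blower at (419,177). The lookalikes are purple covers at (211,183) and (222,269) and a pink one at (144,192); the clear covers with wooden knobs on black trays are the ones meant. Next is a close crop to check sizes.

Run:
```python
import cv2,numpy as np
t=cv2.imread("pics/top0.png");s=cv2.imread("pics/scene0.png")
def c(im,u,v,r=25): return cv2.resize(im[v-r:v+r,u-r:u+r],(200,200),interpolation=cv2.INTER_CUBIC)
a=np.hstack([c(t,*p) for p in[(270,181),(334,176),(234,226),(373,242)]])
b=np.hstack([c(s,*p) for p in[(260,257),(203,223),(332,252),(235,176)]])
cv2.imwrite("pics/m.png",np.vstack([a,b]))
```

```text
(no output)
```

View pics/m.png

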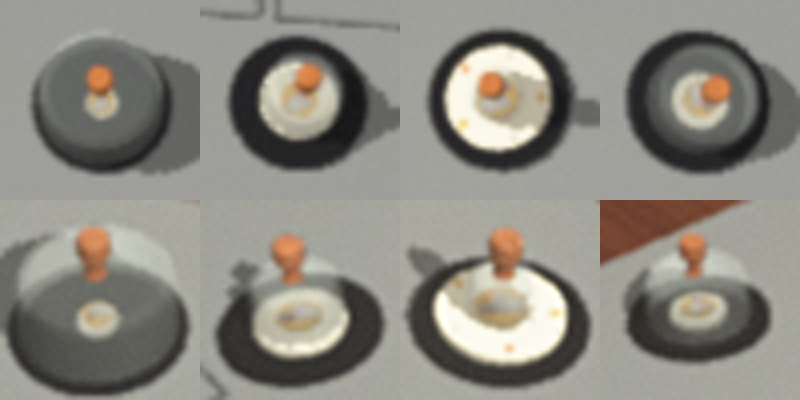

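```bash
cat > h.py <<'E'
from workcell import *
import cv2,numpy as np
K={};D={};E={}
for n in("scene","top"):
    c=camera_info(n);K[n]=np.array([[c["fx"],0,c["cx"]],[0,c["fy"],c["cy"]],[0,0,1]]);D[n]=np.array(c["dist_coeffs"]);E[n]=np.array(c["extrinsics"])
def ray(n,uv):
    x=cv2.undistortPoints(np.array([[uv]],float),K[n],D[n])[0,0]
    R,t=E[n][:3,:3],E[n][:3,3]; d=R.T@np.array([x[0],x[1],1]); return -R.T@t,d
def at_z(n,uv,z):
    o,d=ray(n,uv); return o+d*(z-o[2])/d[2]
def tri(a,b):
    """two-view point and ray gap; a: scene pixel, b: top pixel"""
    o,d=ray("scene",a);p,e=ray("top",b)
    s,t=np.linalg.lstsq(np.c_[d,-e],p-o,rcond=None)[0]
    A,B=o+s*d,p+t*e; return (A+B)/2,np.linalg.norm(A-B)
def proj(n,P):
    return cv2.projectPoints(np.array([P],float),cv2.Rodrigues(E[n][:3,:3])[0],E[n][:3,3],K[n],D[n])[0][0,0]
def blob(mask,uv,r):
    m=np.zeros_like(mask);u,v=map(int,np.round(uv));s=np.s_[v-r:v+r+1,u-r:u+r+1];m[s]=mask[s];return m
def knob(n,im,uv,r=14):
    h=cv2.cvtColor(im,cv2.COLOR_BGR2HSV)
    m=blob(((h[...,0]<16)&(h[...,1]>130)&(h[...,2]>110)).astype(np.uint8),uv,r)
    k,l,st,_=cv2.connectedComponentsWithStats(m); i=1+np.argmax(st[1:,4]); ys,xs=np.nonzero(l==i)
    if n=="scene": k=ys<ys.min()+9; xs,ys=xs[k],ys[k]
    return np.array([xs.mean(),ys.mean()])
def disc(im,uv,r,lo=0,hi=75):
    """ellipse of the convex hull of grey-level pixels lo..hi near uv"""
    g=cv2.cvtColor(im,cv2.COLOR_BGR2GRAY); m=blob(((g>=lo)&(g<=hi)).astype(np.uint8),uv,r)
    k,l,st,_=cv2.connectedComponentsWithStats(m); i=1+np.argmax(st[1:,4])
    pts=cv2.findNonZero((l==i).astype(np.uint8)); return cv2.fitEllipse(cv2.convexHull(pts))
E
python3 - <<'E'
from h import *
im={n:cv2.imread(f"pics/{n}0.png") for n in("scene","top")};dp={n:np.load(n+"0.npy") for n in im}
T=dict(A=((270,181),(260,257)),B=((334,176),(203,226)),C=((234,226),(332,254)),D=((373,242),(235,178)))
np.set_printoptions(precision=4,suppress=True)
KT=dict(A=(270,176),B=(336,170),C=(232,222),D=(377,239)); KS=dict(A=(258,246),B=(200,213),C=(333,240),D=(233,165))
for k,(t,s) in T.items():
    a=knob("scene",im["scene"],KS[k]);b=knob("top",im["top"],KT[k]);P,g=tri(a,b)
    u,v=map(int,b.round()); z=dp["top"][v,u]; o,d=ray("top",b)
    print(k,"knob",a,b,P,"gap",g,"depthtop",(o+d*z))
    es=disc(im["scene"],s,28);et=disc(im["top"],t,24)
    Q,g=tri(es[0],et[0]); print("  disc",es[0],es[1],et[0],et[1],Q,g,"topz.006",at_z("top",et[0],.005),"scene",at_z("scene",es[0],.005))
h=cv2.cvtColor(im["top"],cv2.COLOR_BGR2HSV)
res=[]
for n,c in(("top",(292,237)),("scene",(289,219))):
    h=cv2.cvtColor(im[n],cv2.COLOR_BGR2HSV);m=blob((h[...,1]>70).astype(np.uint8),c,26)
    e=cv2.fitEllipse(cv2.convexHull(cv2.findNonZero(m)));res.append(e[0]);print(n,e)
print("pad",tri(res[1],res[0]))
E
```

```text
A knob [257.9796 243.5918] [269.5 175.5] [0.6138 0.1003 0.0667] gap 0.0007363927097917395 depthtop [0.6092 0.1    0.0812]
  disc (258.8768615722656, 263.63873291015625) (32.86240768432617, 44.095787048339844) (270.67901611328125, 182.63819885253906) (31.572641372680664, 33.85200500488281) [ 0.6119  0.0973 -0.0021] 0.0017712853137099235 topz.006 [0.6093 0.0977 0.005 ] scene [0.6166 0.1022 0.005 ]
B knob [199.7561 211.2439] [335.6333 170.2333] [ 0.6454 -0.093   0.0632] gap 0.0013339145032268615 depthtop [ 0.6413 -0.0913  0.0744]
  disc (202.35348510742188, 229.96951293945312) (27.08997344970703, 40.57870864868164) (333.484130859375, 176.4498291015625) (32.51170349121094, 34.34954071044922) [ 0.6456 -0.0949 -0.0007] 0.001853177135190038 topz.006 [ 0.6431 -0.0936  0.005 ] scene [ 0.6491 -0.0899  0.005 ]
C knob [333.0408 238.4082] [231.4815 221.8889] [0.4691 0.199  0.0612] gap 0.0007412222135791427 depthtop [0.4669 0.1979 0.0722]
  disc (331.3487243652344, 257.07513427734375) (31.167200088500977, 43.98814392089844) (233.78721618652344, 225.6187286376953) (34.38364028930664, 35.147544860839844) [ 0.4691  0.1984 -0.0002] 0.0006268406663650861 topz.006 [0.468 0.198 0.005] scene [0.4732 0.2015 0.005 ]
D knob [229.3838 153.101 ] [376.5312 238.8125] [ 0.4504 -0.2173  0.0945] gap 0.016169065710454497 depthtop [ 0.4478 -0.2163  0.0728]
  disc (233.91574096679688, 180.10191345214844) (20.696847915649414, 35.25945281982422) (372.3624572753906, 242.08970642089844) (34.20777130126953, 35.749847412109375) [ 0.4496 -0.2207  0.0004] 0.0023642816604545016 topz.006 [ 0.448  -0.2189  0.005 ] scene [ 0.4539 -0.2163  0.005 ]
top ((291.5628356933594, 236.5115509033203), (35.59189987182617, 36.19017791748047), 108.40446472167969)
scene ((288.4873962402344, 218.90745544433594), (26.56160545349121, 40.15507888793945), 90.0295181274414)
pad (array([ 0.449 ,  0.0222, -0.0007]), np.float64(0.0015418409497175896))
```

The crops and measurements fix the layout:

| Tray | Seat | Cover now on it |
|---|---|---|
| A | small | XL |
| B | large | medium |
| C | XL | small |
| D | medium | large |

The covers stand on their tray centres. I'll start with the small cover, C to pad.

```bash
cat >> h.py <<'E'
Q=[0,.17552,.98448,0]
XY=dict(A=(.6119,.0985),B=(.6456,-.0945),C=(.4691,.1984),D=(.4496,-.2200),P=(.449,.0222))
DISC,SEAT,PAD=.006,.012,.004
KN=dict(small=.050,medium=.054,large=.058,xl=.062)
SAFE=.21
def fz(): return np.mean([observe()["contact_force"][2] for _ in range(3)])
def pick(name,xy,base):
    z=base+KN[name]+.002-.019
    reach([*xy,SAFE-.05],Q); move_linear([*xy,z+.03],velocity=.2); f0=fz()
    move_linear([*xy,z],velocity=.06); df=fz()-f0
    clamp(20); s=observe(); print("pick",name,"dz force",df,"width",s["grip_width"],"grasp",s["grasp_force"],s["position"],"t",s["time_s"])
    return z-base
def lift():
    p=observe()["position"]; move_linear([p[0],p[1],p[2]+.02],velocity=.05); move_linear([p[0],p[1],SAFE],velocity=.2)
    s=observe(); print("lifted width",s["grip_width"],s["grasp_force"])
def place(rel,xy,base):
    move_linear([*xy,SAFE],velocity=.2); z=base+rel
    move_linear([*xy,z+.02],velocity=.15); sleep(.2); f0=fz(); move_linear([*xy,z+.0015],velocity=.04)
    dz=.0015
    while dz>-.002:
        f=fz()-f0
        if f>2: break
        dz-=.0005; move_linear([*xy,z+dz],velocity=.01)
    print("place dz",dz,"force",f)
    gripper_open(); move_linear([*xy,z+.03],velocity=.08); move_linear([*xy,SAFE-.05],velocity=.2)
    print("t",observe()["time_s"])
def see(tag):
    for n in("scene","top"):
        p,_=snapshot(n); cv2.imwrite(f"pics/{n}{tag}.png",p)
E
python3 - <<'E'
from h import *
for k,v in XY.items(): print(k,[None if (q:=ik([*v,z],Q)) is None else np.round(q,2) for z in(.045,SAFE)][0])
r=pick("small",(.4691,.199),SEAT); 
if observe()["grip_width"]>.012: lift(); print(r); see("1")
E
```

```text
A [ 0.12  0.1   1.75 -0.    1.29 -1.1 ]
B [-0.18  0.17  1.67 -0.    1.3  -1.4 ]
C [ 0.35 -0.15  1.99 -0.    1.3  -0.87]
D [-0.51 -0.17  2.01 -0.    1.3  -1.72]
P [-0.01 -0.29  2.11 -0.    1.32 -1.23]
pick small dz force 1.5895286328897837 width 0.018837359901908587 grasp 20.000017097045202 [0.4691149  0.19901126 0.04501788] t 4.2833
lifted width 0.019301839462441867 20.00001953478204
0.033
```

View pics/scene1.png

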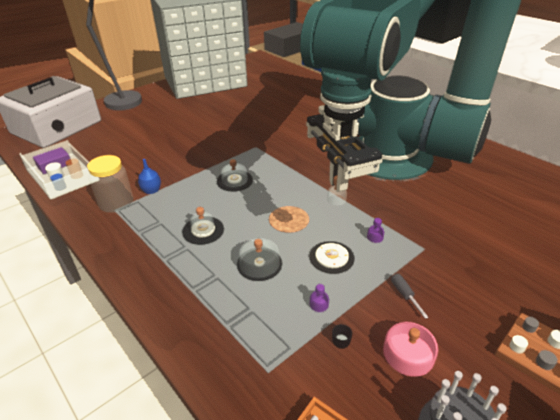

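The small cover hangs from the gripper at (337,195), and tray C (332,256) is bare with its big white seat. I'll place the cover on the pad and then pick XL.

Run:
```python
from h import *
place(.033,XY["P"],PAD)
r=pick("xl",(.6128,.0995),DISC)
if observe()["grip_width"]>.012:
    lift(); see("2"); s=cv2.imread("pics/scene2.png")
    e=disc(s,(332,256),28); print("C disc",e[0],"was 331.35,257.08"); e=disc(s,(260,262),30); print("A disc",e[0],at_z("scene",e[0],.005))
    t=cv2.imread("pics/top2.png"); cv2.imwrite("pics/m2.png",np.hstack([cv2.resize(s[130:300,170:380],(400,324)),cv2.resize(t[130:300,190:400],(400,324))]))
```

```text
place dz -0.0005 force 5.073957639020462
t 12.2167
pick xl dz force -0.8555448631201024 width 0.019055312894498397 grasp 19.999971961806295 [0.61281931 0.09949544 0.05101217] t 15.3083
lifted width 0.01909192622191019 19.999952264333842
C disc (331.40911865234375, 257.07037353515625) was 331.35,257.08
A disc (258.9505920410156, 263.8782958984375) [0.61696738 0.10291422 0.005     ]
```

View pics/m2.png

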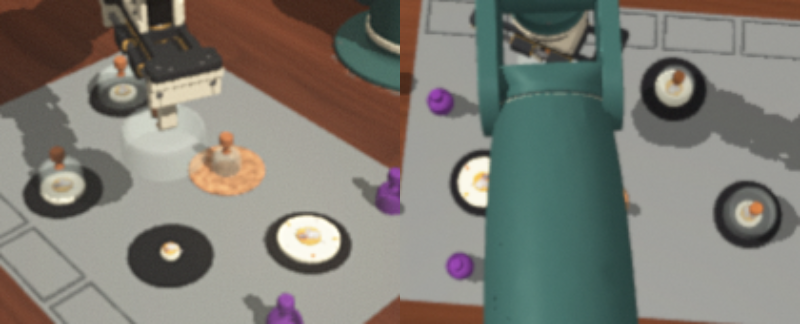

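The small cover stands on the pad, the XL hangs level, and tray A's small seat is bare. Now XL goes to C.

Run:
```python
from h import *
place(.045,XY["C"],DISC)
r=pick("small",XY["P"],PAD)
if observe()["grip_width"]>.012:
    lift(); see("3"); s=cv2.imread("pics/scene3.png");t=cv2.imread("pics/top3.png")
    cv2.imwrite("pics/m3.png",np.hstack([cv2.resize(s[150:310,190:390],(400,320),interpolation=2),cv2.resize(t[130:290,190:390],(400,320),interpolation=2)]))
```

```text
place dz -0.0005 force 7.374919245664934
t 23.025
pick small dz force 1.2146261321620866 width 0.018784058643991915 grasp 19.99997022212483 [0.44900701 0.02220036 0.0369958 ] t 26.1833
lifted width 0.018724906008456964 20.00001053122105
```

View pics/m3.png

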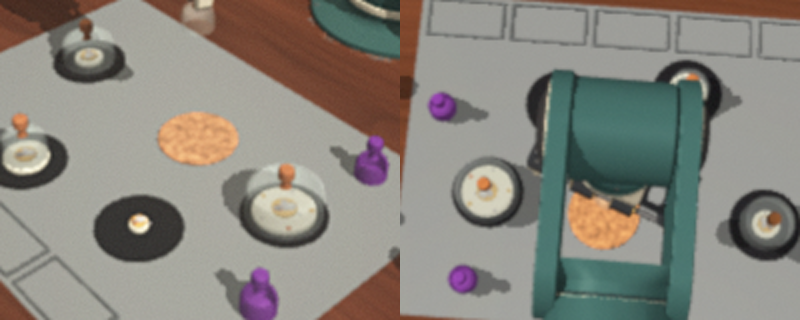

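XL sits over the seat on C, ringed evenly, and the small cover is held. Small goes to A, then medium from B to the pad, then pick large.

Run:
```python
from h import *
place(.033,(.6125,.099),DISC)
r=pick("medium",(.6454,-.0935),SEAT); assert observe()["grip_width"]>.012
lift(); place(.037,XY["P"],PAD)
pick("large",(.4496,-.2185),DISC); assert observe()["grip_width"]>.012
lift(); see("4"); s=cv2.imread("pics/scene4.png");t=cv2.imread("pics/top4.png")
for k,uv in(("B",(203,226)),("D",(235,178))):
    e=disc(s,uv,28); print(k,e[0],at_z("scene",e[0],.005)-[.0042,.0034,0])
cv2.imwrite("pics/m4.png",np.hstack([cv2.resize(s[150:310,170:370],(400,320),interpolation=2),cv2.resize(t[130:290,210:410],(400,320),interpolation=2)]))
```

```text
place dz -0.0005 force 4.620518014578876
t 34.15
pick medium dz force -0.9390989447664132 width 0.018909302992466997 grasp 19.999940519301163 [ 0.64542    -0.0935135   0.04902013] t 37.3
lifted width 0.01870963416322606 19.999939564877423
place dz -0.0005 force 4.716243828697747
t 45.3167
pick large dz force -1.1750813606819714 width 0.019114001890334565 grasp 19.999871961772442 [ 0.44958839 -0.21846744  0.04696726] t 48.6333
lifted width 0.018946789277441978 19.99986829556292
B (202.5856475830078, 230.09014892578125) [ 0.64475502 -0.09246915  0.005     ]
D (234.19720458984375, 180.28964233398438) [ 0.44966867 -0.21832706  0.005     ]
```

View pics/m4.png

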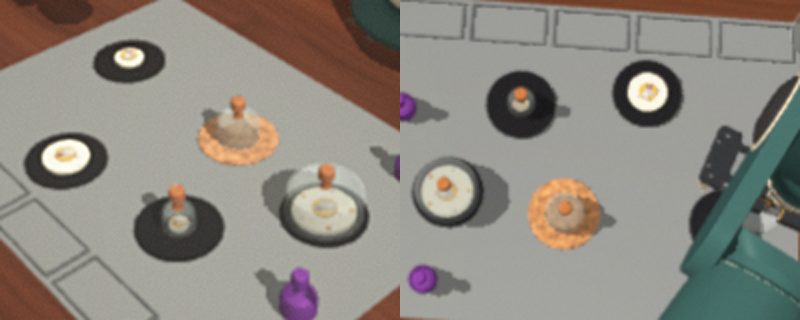

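Small is on A, XL on C, medium on the pad, and trays B and D are bare. I'll place large on B, then medium on D, and verify.

Run:
```python
from h import *
place(.041,(.645,-.0932),DISC)
pick("medium",XY["P"],PAD); assert observe()["grip_width"]>.012
lift(); place(.037,(.4496,-.2188),DISC)
move_linear([.4496,-.2188,.22],velocity=.2)
reach([.233,.633,.219],Q); sleep(.3)
see("5"); s=cv2.imread("pics/scene5.png");t=cv2.imread("pics/top5.png")
for k,ks,kt in(("A",(258,248),(270,177)),("B",(200,213),(336,170)),("C",(333,237),(232,220)),("D",(233,164),(377,239))):
    P,g=tri(knob("scene",s,ks,12),knob("top",t,kt)); print(k,P,g)
cv2.imwrite("pics/m5.png",np.hstack([cv2.resize(s[130:310,130:380],(400,288),interpolation=2),cv2.resize(t[130:290,200:430],(400,278),interpolation=2)][:1]+[cv2.resize(t[130:310,190:440],(400,288),interpolation=2)]))
print(observe()["time_s"])
```

```text
place dz -0.0005 force 6.166399222412699
t 56.7083
pick medium dz force -0.052374373790758544 width 0.018944544569575446 grasp 20.00006086384019 [0.44899096 0.02219665 0.04098882] t 60.0
lifted width 0.018694225165462822 19.99981737561029
place dz -0.0005 force 5.232261848741676
t 68.1
A [0.61383366 0.09972582 0.0558229 ] 0.0002572756573522047
B [ 0.64516811 -0.09386308  0.06207462] 0.0016626080873902607
C [0.46930643 0.19854532 0.06690922] 0.0015929924117515338
D [ 0.44946135 -0.21800715  0.09157575] 0.017539647859169245
72.0333
```

View pics/m5.png

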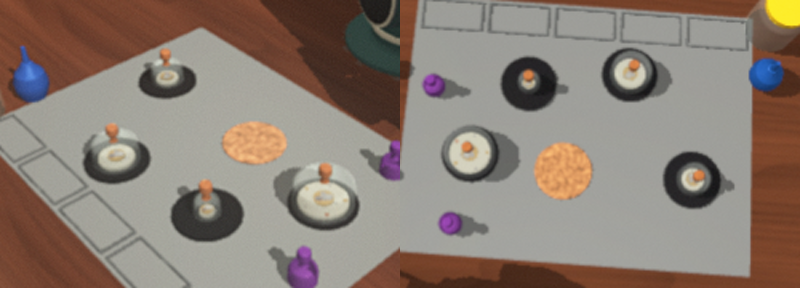

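All four covers sit down over their matching seats, upright, and the pad is empty. Knob heights on A, B and C match within 2 mm. D's two-view height is spoiled by the wood background, but its cover made contact at the same height as the others. The blower is still where it was.

```bash
python3 -c "
from workcell import *
print(close_job())"
```

```text
the job is handed in; nothing more can be done
None
```

All four covers are on their matching trays, set down gently and upright, with the blower untouched, and the job was handed in at about 72 s; the medium cover's height I could only confirm by contact and the final picture.

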